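# Load a vial carrier into an analyser's latched tray

### The arm

A 6-joint arm with a two-finger parallel gripper is mounted at the origin on the work surface. World frame = base frame: x ahead of the robot, y to its left, z up, the work surface at z = 0. Lengths are in m, angles in degrees, forces in N, time in s.
With the tool pointing down it reaches from about 0.4 to 0.825 m from the base axis. Payload 7 kg.
Tool frame: the origin (TCP) lies midway between the tips of the shut fingers; the grasp point (between the pads) lies r.tcp_to_grasp behind it (r.tcp_to_grasp is the distance from the TCP to the grasp point, in m); x points along the fingers, y is the direction in which the jaws open and shut, and the axes are right-handed (so a half turn about x gives the same grasp; the last joint's range is limited). The gripper opens to 88 mm and grips with 3 to 60 N. Pads are 19 mm wide; open, the fingers measure 130 mm over their backs; the gripper's body (78 mm by 193 mm) begins 47 mm behind the grasp point.
Start: joints at [-48.524, 20.546, 0.682, 0, -70.136, -16.507], TCP at [0.285, -0.612, 0.227] pointing down, gripper open.
Joint ranges: [-176.03, 176.03], [-82.01, 121.73], [-58.28, 71.71], [-173.87, 95.51], [-174.79, -0.11], [-173.66, 173.66]. Speed limits (degrees/s): [136.94, 136.94, 172.46, 180, 180, 180].

### API

Orientations are given as [roll, pitch, yaw] about the fixed x, y, z axes, in that order (R = Rz(yaw) Ry(pitch) Rx(roll)).
In Python, from plant import r gives the robot as it stands.
- The arm moves only by the tool carry_out, never from a script. Its argument "moves" is a list of rows, each a list of 7 numbers: the shift along the world's x, y, z in mm, then the turn, a rotation vector about the world's x, y, z in rad, then the opening in per cent of the stroke, from 0 (shut) to 100 (fully open). In form: [[x, y, z, wx, wy, wz, claw], ...]. A call has 1 to 5 rows; each row is the pose to reach, as a shift and turn from the pose commanded when the call began; what a row does not reach only later rows make up. A row lasts 1/10 s, in which the tool goes at most 50 mm and 8.59 degrees, less where a joint would pass 70% of its speed; a pose out of reach is approached as far as the arm can. A call with a gripper value outside its range is refused whole. The fingers move at their own pace and stop on an object; "squeeze" is the grip in N (left out, the last holds). Time passes only in rows, so rows that repeat a pose let the fingers close. It gives the time, the measured TCP pose, the force and the opening at its end, in the units of the state.
- r.get_state(): the state, without advancing time (a new reading comes with each control period).
- r.capture(name): name is "scene" or "top" or "wrist"; returns the picture (400x640x3 uint8, blue, green, red); there is no depth.
- r.camera_params(name): a dict with "K" (3x3 intrinsics, pixels), "rvec" (rotation vector, rad) and "tvec" (3), from world to camera coordinates, as OpenCV has them. Camera axes: x right, y down, z forward; pixel columns grow to the right and rows downward; lengths in m; the calibration is good to about 2 mm. A picture is of the moment at which its call begins: read the wrist's pose just before it. camera_params takes no time and is no camera call; for the wrist camera it gives the pose at the moment of the call.
- r.close_job(): hands the job in, once; it reports no verdict.
The state is a dict: "time_s": time; "joints": joint angles; "qd": joint speeds; "joint_torque": joint torques, N m; "tcp_pos": TCP position; "eef_rot": TCP orientation; "contact_force": force on the tool from outside, world axes, zero at the start; "moment": the same for the moment, N m; "gripper_width": finger opening in m.
Only numpy, scipy, OpenCV 4.12 (cv2) and the standard library are available. Lean on these libraries where they do the work, as an engineer would, in place of code of your own. Each camera call takes 0.05 s, during which the arm holds its last target. There are 200 camera calls.

### The job

Press the key on top of the sample loader so that its tray pops out, stand the short two-vial carrier down in the tray's pocket, then push the tray gently back in until it clicks and stays shut. Handle the loader gently throughout (it takes no more than 30 N anywhere, and its tray no more than 16 N from your push) and leave everything else on the bench as it stands.

Things in the scene. Friction and masses are not known exactly. Their poses are not given: they have to be found in the camera images.
- housing: Sample loader: low white box fixed to the bench, 200 (x) by 130 (y) by 94 mm high, dark window on the roof. Origin: centre of its underside; x to its back, z up. The -x face is open as a slot 110 mm wide, up to 84 mm above the bench; the tray comes out of it along the housing's -x. The loader and key bear at most 30 N.
- release_top (a point): Centre of the top of the release key, grey, 26 by 34 mm, on the roof 30 mm behind (+x) the housing's centre; top 106 mm above the bench, 12 mm over the roof. Pressed straight down, 8 mm to a hard stop, 2 N at first, 6 N at the bottom; the latch lets go 4 to 6 mm down: hold about 0.5 s until the tray moves. It dips and jumps back up when the tray clicks home.
- tray (a joint): Slide of the tray, m: 0 = latched, 0.100 = fully out, hard stop at -0.002 just past latched. A damped spring drives it out in about 1.5 s (5 N at home, 3.5 N out). Pushed in, the latch adds a hump in the last 15 mm: the push rises to some 9 to 13 N, then falls clearly at the click near 0, then climbs steeply on the stop. Not clicked, it slides out again. Bears 16 N.
- slot (a point): Point on the housing at its slot (x -100, y 0, z 43 mm). Tray, at joint value q: grey front plate 100 wide, 24 thick, 12 to 74 mm above the bench, outer face at housing x = -122 mm - q; behind it a pocket 53 (x) by 36 mm inside, centre x = -67.5 mm - q, y 0, floor 18, rim 30 mm above the bench, walls 4 to 6. The drawer is shimmed: these x are off by an unknown, constant -12 to +12 mm.
- carrier: Carrier to load: loose grey block 46 (x) by 32 (y) by 46 mm high, two white caps (17 mm across, 10 tall) on top, 60 to 130 g; lowest 6 mm stepped in 2.5 mm. Origin: centre of underside, z up. Pinch across the 32 mm width with the fingertips 15 mm or more above its underside, to clear the pocket's rim. Goes in upright, 46 mm side along the slide, either way round.
- long_carrier: Bystander: a like carrier with three caps, 69 by 32 by 56 mm, too long for the pocket. Origin under its centre.
- vial: Bystander: a small amber jar, 28 mm across, 45 mm tall. Origin under its centre.
- marker: Bystander: a black marker pen lying down, 110 mm long along its x, 12 mm thick. Origin under its middle.
- reagent: Bystander: a capped bottle, 48 mm across, 95 mm tall. Origin under its centre.
- tip_tray: Bystander: an open grey tray, 120 by 90 by 35 mm. Origin under its centre.
Things that resemble listed ones, but are neither listed nor needed, are in the scene too. Leave any yellow look-alike of the carrier alone. Leave any yellow look-alike of the housing alone.

How it is judged (in metres and radians):
On the way, in this order (a step that is already met when the one before it is completed fails the run):
1. the release has been pressed and the tray has popped out (beyond 85 mm) (value of joint tray above 0.085 m), for 0.1 s.
2. the carrier stands fully down in the pocket while the tray is still out (value of joint tray above 0.08 m and x of carrier in the frame of housing between -0.1845 and -0.1505 m and y of carrier in the frame of housing between -0.006 and 0.006 m and z of carrier in the frame of housing between 0.0145 and 0.0215 m and angle between carrier's own z axis and vertical below 0.1 rad and angle between the x axis of carrier and the x axis of housing, either way round below 0.15 rad), for 0.2 s.
3. the tray is pushed home (value of joint tray below 0.002 m), for 0.2 s.
At the end, for the whole second after the job is handed in: Tray latched home by itself (joint within 2 mm of 0), at rest. Carrier released, upright (0.1 rad), fully down (3.5 mm) in the pocket inside the loader: 67.5 mm ahead of the housing centre within 17 mm along the slide, 6 mm across, long side along the slide (0.15 rad) (value of joint tray between -0.0026 and 0.002 m and velocity of joint tray below 0.005 m/s and x of carrier in the frame of housing between -0.0845 and -0.0505 m and y of carrier in the frame of housing between -0.006 and 0.006 m and z of carrier in the frame of housing between 0.0145 and 0.0215 m and angle between carrier's own z axis and vertical below 0.1 rad and angle between the x axis of carrier and the x axis of housing, either way round below 0.15 rad and linear speed of carrier below 0.01 m/s and contact force between the fingers and carrier below 0.1 N); the robot touches nothing.
It fails at once if the robot presses on the tray with more than 16 N (contact force between any of the fingers, the arm and tray above 16 N).
It fails at once if the robot presses on the loader or its key with more than 30 N (contact force between any of the fingers, the arm and housing above 30 N).
It fails at once if the carrier is forced against the tray with more than 30 N (contact force between carrier and tray above 30 N).
It fails at once if a bystander is moved more than 30 mm (distance of any of long_carrier, vial, marker, reagent, tip_tray from where it was at the start of the episode above 0.03 m).
It also fails if it takes over 72 s, if anything falls off the work surface, if the arm or the gripper's body presses on something with over 40 N, if the wrist force passes 120 N, or if a joint passes its speed limit or range.

## Working session

There is one attempt and no reset: what is moved stays moved. The work goes in short steps, Python scripts to look and compute and a tool call to move; the robot and the scene stay as the last step left them, time stands still between calls to the robot, and variables do not carry over. Pictures are saved under pics/ and viewed, about 8 in all and at most 12, crops included, and the job is handed in when it is done.

Besides the shell and the picture viewer there is one more tool, called after "Emit:" as name(argument=value, ...), one argument or row to a line, values as JSON. carry_out: Moves the arm, as the interface text tells. Its arguments: {"type":"object","properties":{"moves":{"type":"array"},"squeeze":{"type":"number"}},"required":["moves"]}

```bash
mkdir -p pics; ls; cat > h.py <<'E'
import numpy as np, cv2
from plant import r
def cam(n):
    p=r.camera_params(n); R=cv2.Rodrigues(np.array(p["rvec"],float))[0]
    return np.array(p["K"],float),R,np.array(p["tvec"],float).ravel()
def ray(c,uv,z):
    K,R,t=c; o=-R.T@t; d=R.T@np.linalg.inv(K)@np.array([uv[0],uv[1],1.]); return o+d*(z-o[2])/d[2]
def proj(c,P):
    K,R,t=c; q=K@(R@np.array(P,float)+t); return q[:2]/q[2]
def snap(n,name):
    c=cam(n); im=r.capture(n); cv2.imwrite(f"pics/{name}.png",im); return c,im
E
python3 - <<'E'
from h import *
for n in("scene","top"):
    c,im=snap(n,n+"0"); print(n,-c[1].T@c[2],c[0][0,0])
print(r.get_state(), r.tcp_to_grasp)
E
```

```text
pics
scene [1.04702443 0.33483701 0.85227111] 378.9158731986482
top [ 0.38353793 -0.01266257  1.68799509] 494.4285914339278
{'time_s': 0.1, 'joints': array([-4.85243164e+01,  2.05861005e+01,  6.40257856e-01, -1.77395166e-02,
       -7.01360584e+01, -1.65074402e+01]), 'qd': array([-0.03007956, -0.11863648,  0.05044647, -0.0089571 ,  0.01485239,
       -0.05622462]), 'joint_torque': array([ 9.49620653e-05, -5.84162056e+01,  2.93753940e+01,  7.01555192e+00,
        1.01963634e-02, -2.87297269e-05]), 'tcp_pos': array([ 0.28473061, -0.61153446,  0.22573964]), 'eef_rot': array([ 94.99917762,  89.91641778, 119.96138149]), 'contact_force': array([-0.31812724,  0.18817389,  0.4116591 ]), 'moment': array([-0.00209696, -0.01583559,  0.01033308]), 'gripper_width': 0.08730820591582078} 0.0188
```

View pics/top0.png

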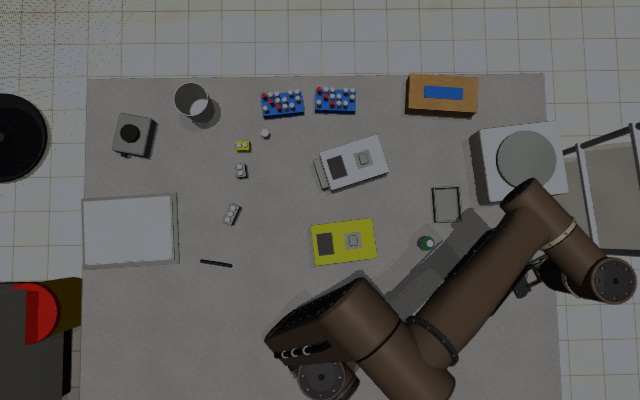

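View pics/scene0.png

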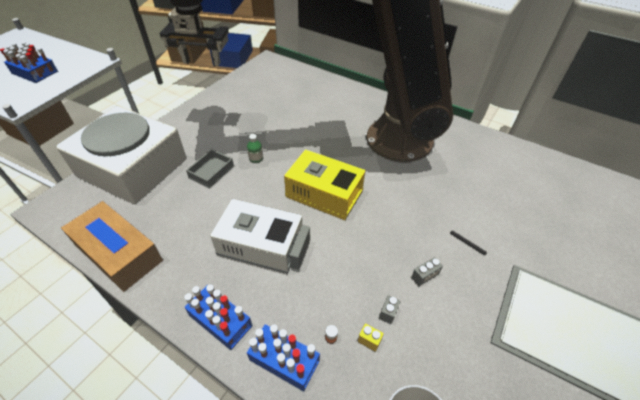

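```bash
python3 - <<'E'
from h import *
c=cam("top"); im=cv2.imread("pics/top0.png")
for n,uv,z in [("key",(364,158),.106),("window",(337,167),.094),("housing",(352,161),.094),("carrier",(241,171),.05),("yel",(243,146),.05),("long",(231,214),.06),("vial?",(265,133),.045),("base",(322,380),.1)]:
    print(n,ray(c,uv,z).round(3))
print(cam("wrist"), r.get_state()["tcp_pos"])
g=im[125:195,300:400]; m=((g.min(2)>150)).astype(np.uint8)
m=cv2.morphologyEx(m,cv2.MORPH_CLOSE,np.ones((9,9)))
cs,_=cv2.findContours(m,0,2); k=max(cs,key=cv2.contourArea); print(cv2.minAreaRect(k+np.array([300,125])),cv2.contourArea(k))
print([ray(c,p,.094).round(3) for p in cv2.boxPoints(cv2.minAreaRect(k+np.array([300,125])))])
cv2.imwrite("pics/crop.png",cv2.resize(im[120:280,200:400],None,fx=4,fy=4,interpolation=cv2.INTER_CUBIC)[:600])
E
```

```text
key [ 0.637 -0.148  0.106]
window [ 0.611 -0.06   0.094]
housing [ 0.63  -0.109  0.094]
carrier [0.608 0.259 0.05 ]
yel [0.692 0.252 0.05 ]
long [0.465 0.29  0.06 ]
vial? [0.736 0.179 0.045]
base [-0.061 -0.001  0.1  ]
(array([[297.10288984,   0.        , 316.45127874],
       [  0.        , 297.10288984, 199.5499755 ],
       [  0.        ,   0.        ,   1.        ]]), array([[-0.42258291,  0.90632353,  0.00116072],
       [ 0.87346836,  0.40692146,  0.2673349 ],
       [ 0.24181958,  0.11398501, -0.96360298]]), array([ 0.67481134, -0.03267207,  0.38990905])) [ 0.28473061 -0.61153446  0.22573964]Traceback (most recent call last):
  File "<stdin>", line 8, in <module>
ValueError: max() iterable argument is empty
```

Emit:
carry_out(
  moves=[
    [140, 190, 90, 0, 0, 0.7, 0],
    [140, 190, 90, 0, 0, 0.7, 0],
    [140, 190, 90, 0, 0, 0.7, 0],
    [140, 190, 90, 0, 0, 0.7, 0],
    [140, 190, 90, 0, 0, 0.7, 0],
  ],
)

```text
time_s: 0.6
tcp_pos: [0.4241, -0.4221, 0.3161]
eef_rot: [66.9, 90.0, 132.3]
contact_force: [0.5, -0.3, 1.3]
gripper_width: 0.0533
```

Emit:
carry_out(
  moves=[
    [140, 195, 0, 0, 0, 0.72, 0],
    [140, 195, 0, 0, 0, 0.72, 0],
    [140, 195, 0, 0, 0, 0.72, 0],
    [140, 195, 0, 0, 0, 0.72, 0],
    [140, 195, 0, 0, 0, 0.72, 0],
  ],
)

```text
time_s: 1.1
tcp_pos: [0.5645, -0.2264, 0.3154]
eef_rot: [26.5, 90.0, 133.2]
contact_force: [0.4, -0.6, 0.6]
gripper_width: 0.0132
```

Emit:
carry_out(
  moves=[
    [65, 80, 0, 0, 0, 0, 0],
    [65, 80, 0, 0, 0, 0, 0],
    [65, 80, 0, 0, 0, 0, 0],
    [65, 80, 0, 0, 0, 0, 0],
    [65, 80, 0, 0, 0, 0, 0],
  ],
)

```text
time_s: 1.6
tcp_pos: [0.628, -0.1492, 0.3153]
eef_rot: [81.6, 90.0, -172.1]
contact_force: [-0.6, 0.9, 0.6]
gripper_width: 0.0005
```

```bash
python3 - <<'E'
from h import *
c,im=snap("wrist","w1"); s=r.get_state(); print(s["tcp_pos"],s["eef_rot"],s["joints"].round(1),-c[1].T@c[2])
R=c[1].T; print("cam axes",R.round(3))
np.savez("w1.npz",K=c[0],R=c[1],t=c[2])
E
```

```text
[ 0.62788657 -0.14956156  0.31563151] [  89.09947186   89.98263016 -164.61208708] [  3.9  15.5   4.9   0.  -79.5  12.4] [ 0.64806272 -0.21876149  0.4732312 ]
cam axes [[-0.959 -0.271 -0.075]
 [-0.282  0.925  0.256]
 [ 0.     0.267 -0.964]]
```

View pics/w1.png

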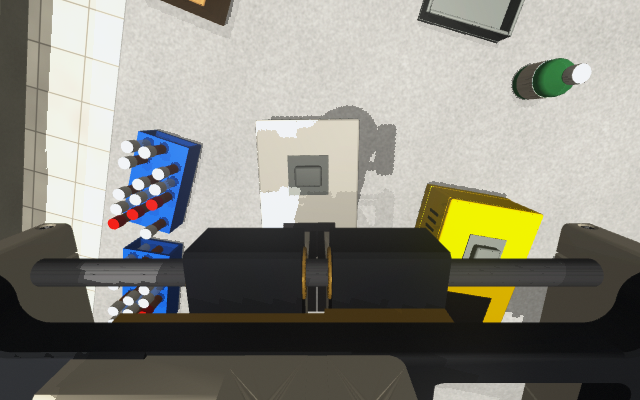

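```bash
python3 - <<'E'
from h import *
d=np.load("w1.npz"); c=(d["K"],d["R"],d["t"]); im=cv2.imread("pics/w1.png")
g=cv2.cvtColor(im,6)
for v in (140,165,200,215): print(v,g[v,235:380:1].tolist())
print("col308",g[95:225,308].tolist()); print("col275",g[105:135,275].tolist(),g[105:135,340].tolist())
print("key",ray(c,(308,176),.106))
E
```

```text
140 [203, 208, 211, 211, 209, 204, 201, 206, 213, 212, 209, 206, 204, 210, 215, 213, 207, 211, 218, 211, 207, 207, 190, 211, 209, 210, 210, 211, 210, 210, 210, 210, 211, 211, 211, 211, 211, 211, 211, 211, 212, 211, 211, 211, 212, 211, 212, 212, 212, 211, 211, 211, 212, 212, 212, 212, 212, 212, 212, 212, 212, 212, 212, 212, 212, 213, 213, 213, 213, 213, 213, 213, 212, 212, 213, 213, 213, 213, 214, 214, 214, 214, 213, 214, 214, 214, 213, 214, 214, 214, 213, 214, 214, 214, 214, 214, 214, 215, 214, 214, 215, 214, 214, 214, 215, 215, 214, 215, 215, 215, 214, 215, 215, 215, 215, 215, 214, 215, 214, 215, 215, 214, 204, 182, 131, 133, 131, 131, 131, 131, 133, 133, 132, 131, 130, 128, 125, 124, 125, 128, 128, 131, 136, 135, 137]
165 [206, 204, 205, 204, 202, 202, 204, 209, 212, 213, 214, 213, 207, 203, 203, 204, 207, 211, 216, 211, 209, 208, 212, 178, 197, 209, 208, 209, 209, 210, 210, 209, 209, 209, 209, 209, 209, 210, 210, 209, 210, 210, 210, 210, 209, 210, 210, 210, 210, 210, 210, 209, 186, 119, 120, 120, 121, 120, 121, 120, 120, 120, 105, 105, 105, 104, 106, 105, 105, 104, 92, 93, 92, 93,
[... 2108 characters left out ...]
 212, 128, 122, 122, 123, 122, 122, 122, 121, 121, 121, 93, 69, 93, 111, 123, 122, 122, 121, 120, 119, 120, 119, 117, 116, 116, 115, 114, 113, 113, 111, 101, 85, 114, 115, 115, 114, 102, 101, 101, 100, 181, 183, 185, 184, 184, 184, 183, 183, 183, 183, 182, 183, 182, 182, 182, 182, 182, 180, 181, 181, 180, 181, 181, 180, 179, 180, 180, 139, 51, 43]
col275 [219, 217, 212, 214, 214, 211, 211, 212, 216, 215, 209, 206, 140, 134, 116, 235, 243, 243, 243, 243, 243, 243, 243, 243, 243, 217, 212, 212, 211, 211] [214, 213, 139, 130, 133, 133, 130, 130, 132, 137, 139, 136, 136, 108, 163, 195, 215, 215, 215, 215, 215, 215, 215, 215, 215, 215, 215, 215, 215, 215]
key [ 0.63814957 -0.14766102  0.106     ]
```

```bash
python3 - <<'E'
from h import *
d=np.load("w1.npz"); c=(d["K"],d["R"],d["t"])
L=[ray(c,p,.094) for p in [(257.3,140),(261,200),(261.9,215)]]
Rr=[ray(c,p,.094) for p in [(357.7,140),(355.8,200),(355.3,215)]]
B=[ray(c,p,.094) for p in [(275,119.8),(340,119.7)]]
ang=lambda a,b:np.degrees(np.arctan2(*(b-a)[1::-1]))
print(ang(L[2],L[0]),ang(Rr[2],Rr[0]),ang(B[0],B[1])+0)
print(np.linalg.norm(L[0]-Rr[0]))
m=(L[0]+Rr[0])/2; m2=(L[2]+Rr[2])/2; a=ang(m2,m); print(a)
th=np.radians(-74.4); ux=np.array([np.cos(th),np.sin(th)])
mid=m[:2]; bk=(B[0][:2]+B[1][:2])/2
back=mid+ux*((bk-mid)@ux); print("back",back,"centre",back-.1*ux,"key",back-.07*ux, "tool yaw now",-164.6-89.1+360)
E
```

```text
-73.1051159624557 -73.37813804581052 -163.55075582938866
0.12598186388009203
-73.24163004311438
back [ 0.65761327 -0.21290494] centre [ 0.63072129 -0.11658868] key [ 0.63878888 -0.14548356] tool yaw now 106.30000000000001
```

Emit:
carry_out(
  moves=[
    [9, 1, -100, 0, 0, 0.005, 0],
    [9, 1, -190, 0, 0, 0.005, 0],
    [9, 1, -190, 0, 0, 0.005, 0],
    [9, 1, -200, 0, 0, 0.005, 0],
    [9, 1, -200, 0, 0, 0.005, 0],
  ],
)

```text
time_s: 2.15
tcp_pos: [0.6324, -0.1488, 0.1092]
eef_rot: [69.1, 89.4, 175.6]
contact_force: [-0.3, -0.4, -0.7]
gripper_width: 0.0007
```

Emit:
carry_out(
  moves=[
    [0, 0, -4, 0, 0, 0, 0],
    [0, 0, -8, 0, 0, 0, 0],
    [0, 0, -10, 0, 0, 0, 0],
    [0, 0, -12, 0, 0, 0, 0],
    [0, 0, -12, 0, 0, 0, 0],
  ],
)

```text
time_s: 2.65
tcp_pos: [0.6384, -0.1479, 0.1052]
eef_rot: [-112.3, 89.8, -5.6]
contact_force: [-1.0, -0.4, 4.5]
gripper_width: 0.0005
```

Emit:
carry_out(
  moves=[
    [0, 0, -2, 0, 0, 0, 0],
    [0, 0, -3, 0, 0, 0, 0],
    [0, 0, -4, 0, 0, 0, 0],
    [0, 0, -4, 0, 0, 0, 0],
    [0, 0, -4, 0, 0, 0, 0],
  ],
)

```text
time_s: 3.15
tcp_pos: [0.6383, -0.1479, 0.1003]
eef_rot: [-114.6, 89.9, -8.0]
contact_force: [2.7, -1.4, 4.3]
gripper_width: 0.0
```

Emit:
carry_out(
  moves=[
    [0, 0, -1, 0, 0, 0, 0],
    [0, 0, -1, 0, 0, 0, 0],
    [0, 0, -1, 0, 0, 0, 0],
    [0, 0, -1, 0, 0, 0, 0],
    [0, 0, -1, 0, 0, 0, 0],
  ],
)

```text
time_s: 3.65
tcp_pos: [0.6381, -0.1479, 0.099]
eef_rot: [-113.5, 89.9, -6.9]
contact_force: [2.5, -0.4, 5.4]
gripper_width: 0.0006
```

```bash
python3 - <<'E'
from h import *
c,im=snap("scene","s2"); s=r.get_state(); print(s["tcp_pos"],s["contact_force"])
a=cv2.imread("pics/scene0.png"); x=slice(190,290)
d=cv2.absdiff(a,im).max(2)
m=(d[220:290,285:360]>40).astype(np.uint8); print(m.sum(), cv2.boundingRect(m))
cv2.imwrite("pics/s2c.png",cv2.resize(im[170:350,180:450],None,fx=2.5,fy=2.5))
E
```

```text
[ 0.63806699 -0.14783905  0.09894618] [ 4.20592229 -0.13511177  4.90201132]
2214 (0, 0, 65, 66)
```

View pics/s2c.png

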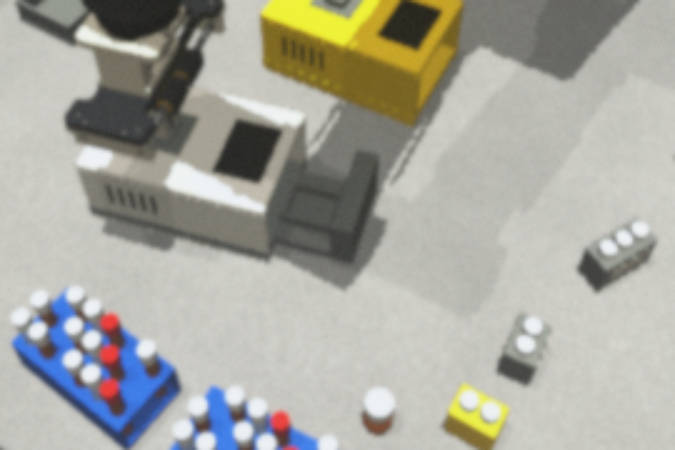

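Emit:
carry_out(
  moves=[
    [0, 0, 50, 0, 0, 0, 0],
    [0, 0, 100, 0, 0, 0, 0],
    [0, 40, 130, 0, 0, 0, 50],
    [-20, 75, 160, 0, 0, 0, 100],
    [-35, 110, 190, 0, 0, 0, 100],
  ],
)

```text
time_s: 4.2
tcp_pos: [0.5999, -0.0369, 0.2879]
eef_rot: [71.7, 89.7, 178.2]
contact_force: [0.4, 0.5, 0.6]
gripper_width: 0.0186
```

Emit:
carry_out(
  moves=[
    [-10, 40, 10, 0, 0, 0, 100],
    [-20, 75, 10, 0, 0, 0, 100],
    [-20, 75, 10, 0, 0, 0, 100],
    [-20, 75, 10, 0, 0, 0, 100],
    [-20, 75, 10, 0, 0, 0, 100],
  ],
)

```text
time_s: 4.7
tcp_pos: [0.5818, 0.0366, 0.2976]
eef_rot: [88.1, 89.9, -165.3]
contact_force: [1.8, 0.1, 0.1]
gripper_width: 0.0585
```

```bash
python3 - <<'E'
from h import *
c,im=snap("wrist","w2"); s=r.get_state(); print(s["tcp_pos"],s["eef_rot"])
np.savez("w2.npz",K=c[0],R=c[1],t=c[2])
cx=np.array([.6307,-.1166]); th=np.radians(-73.4); u=np.array([np.cos(th),np.sin(th)])
print(proj(c,[*(cx-.1675*u),.03]))
E
```

```text
[0.58205317 0.03633353 0.2976845 ] [  89.29240151   89.87014709 -164.14453529]
[313.63453606 173.87946924]
```

Emit:
carry_out(
  moves=[
    [10, 40, 0, 0, 0, 0, 100],
    [20, 90, 0, 0, 0, 0, 100],
    [22, 140, 0, 0, 0, 0, 100],
    [25, 190, 0, 0, 0, 0, 100],
    [25, 215, 0, 0, 0, 0, 100],
  ],
)

```text
time_s: 5.25
tcp_pos: [0.6078, 0.2543, 0.2971]
eef_rot: [101.9, 89.9, -151.5]
contact_force: [-0.5, -0.3, -0.3]
gripper_width: 0.0872
```

Emit:
carry_out(
  moves=[
    [0, 0, 0, 0, 0, 0, 100],
    [0, 0, 0, 0, 0, 0, 100],
    [0, 0, 0, 0, 0, 0, 100],
  ],
)

```text
time_s: 5.55
tcp_pos: [0.6077, 0.2507, 0.2983]
eef_rot: [116.3, 89.9, -137.2]
contact_force: [-0.2, 0.4, 0.9]
gripper_width: 0.0876
```

```bash
python3 - <<'E'
from h import *
c,im=snap("wrist","w3"); s=r.get_state(); print(s["tcp_pos"],s["eef_rot"],s["joints"])
np.savez("w3.npz",K=c[0],R=c[1],t=c[2])
E
```

```text
[0.60775784 0.25062938 0.29860273] [ 124.21398451   89.97918793 -129.2716842 ] [ 3.93757902e+01  1.69816756e+01  4.83616772e+00  4.19023089e-03
 -7.78748970e+01 -2.28623398e+01]
```

View pics/w2.png

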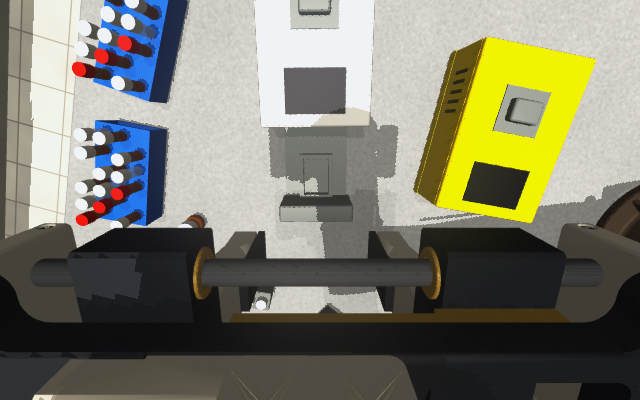

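View pics/w3.png

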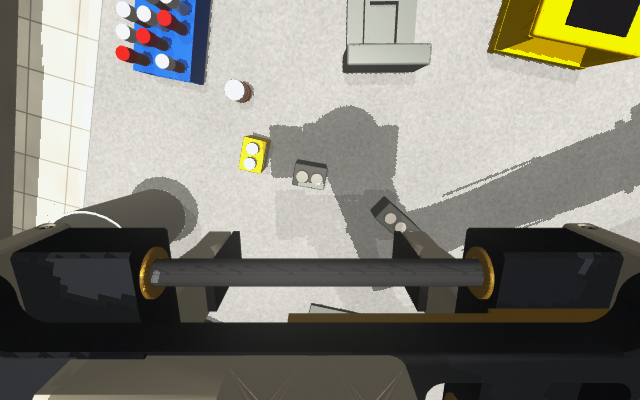

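```bash
python3 - <<'E'
from h import *
a=cv2.imread("pics/w2.png")[115:230,265:365]; b=cv2.imread("pics/w3.png")[0:80,335:440]; e=cv2.imread("pics/w3.png")[150:200,280:340]
f=lambda x,k:cv2.resize(x,None,fx=k,fy=k,interpolation=cv2.INTER_CUBIC)
o=np.zeros((580,800,3),np.uint8)
for im,k,x,y in((a,4,0,0),(b,3.5,410,0),(e,5,410,290)):
    q=cv2.convertScaleAbs(f(im,k),alpha=1.2); o[y:y+q.shape[0],x:x+q.shape[1]]=q[:580-y,:800-x]
cv2.imwrite("pics/z.png",o)
g=cv2.cvtColor(cv2.imread("pics/w2.png"),6)
print(g[120:225,316].tolist()); print(g[165,275:355].tolist()); print(g[215,270:360].tolist())
E
```

```text
[241, 211, 210, 209, 210, 179, 140, 107, 105, 105, 104, 104, 104, 104, 105, 104, 103, 118, 119, 119, 119, 119, 119, 118, 118, 118, 119, 118, 117, 117, 117, 117, 117, 85, 83, 116, 116, 116, 111, 113, 114, 115, 114, 114, 114, 114, 113, 114, 112, 114, 113, 112, 112, 113, 112, 112, 111, 111, 111, 111, 191, 194, 193, 195, 196, 192, 192, 194, 195, 192, 193, 193, 87, 55, 114, 177, 101, 63, 53, 53, 53, 52, 53, 52, 53, 77, 82, 94, 96, 171, 172, 99, 168, 166, 165, 163, 95, 158, 160, 159, 159, 134, 184, 192, 189]
[127, 129, 131, 133, 133, 131, 129, 128, 131, 130, 120, 115, 114, 115, 114, 114, 115, 114, 114, 114, 114, 114, 114, 114, 113, 114, 115, 113, 94, 115, 114, 114, 114, 114, 113, 113, 114, 114, 113, 114, 114, 114, 115, 115, 114, 114, 114, 114, 114, 114, 114, 113, 113, 96, 114, 114, 113, 107, 114, 113, 114, 113, 113, 113, 112, 113, 113, 114, 113, 114, 112, 115, 130, 131, 129, 128, 125, 127, 130, 131]
[210, 215, 216, 210, 207, 194, 197, 198, 192, 112, 135, 168, 169, 168, 169, 168, 167, 168, 169, 168, 168, 167, 168, 168, 167, 168, 169, 168, 168, 167, 168, 167, 167, 168, 167, 167, 168, 167, 167, 168, 166, 167, 166, 166, 166, 166, 163, 89, 90, 90, 90, 91, 90, 89, 89, 90, 90, 90, 91, 89, 91, 89, 90, 90, 90, 90, 90, 91, 91, 91, 90, 90, 91, 91, 91, 91, 91, 92, 91, 91, 91, 82, 75, 111, 113, 112, 111, 110, 111, 113]
```

View pics/z.png

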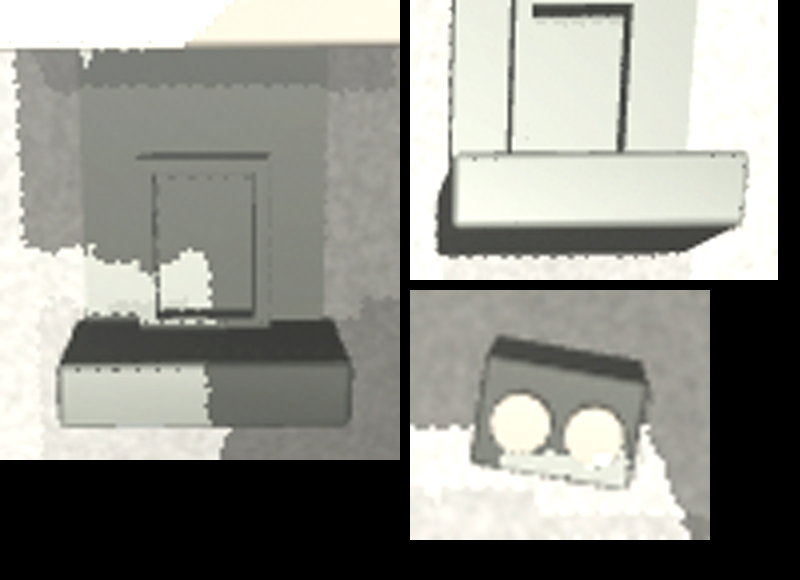

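```bash
python3 - <<'E'
from h import *
d=np.load("w2.npz"); c=(d["K"],d["R"],d["t"])
cx=np.array([.6307,-.1166]); th=np.radians(-73.4); u=np.array([np.cos(th),np.sin(th)]); w=np.array([-u[1],u[0]])
H=lambda p:(round((p[:2]-cx)@u*1e3,1),round((p[:2]-cx)@w*1e3,1))
P=lambda uv,z:ray(c,uv,z)
pc=[P(q,.03) for q in [(303.3,158.6),(328.7,158.6),(328.7,194.5),(304,194.5)]]
print("pocket",[H(p) for p in pc], np.mean(pc,0), H(np.mean(pc,0)))
print("plate outer",[H(P(q,.074)) for q in [(280,221.2),(352,221.2)]],"inner",[H(P(q,.074)) for q in [(280,205.7),(352,205.7)]])
print("housing front edge",[H(P(q,.094)) for q in [(266,127),(362,126.3)]], "key",)
print("window",[H(P(q,.094)) for q in [(284,67.5),(346,67.5)]])
d=np.load("w3.npz"); c=(d["K"],d["R"],d["t"])
a,b=P((302,176.4),.056),P((316.8,179),.056); print("caps",a,b,(a+b)/2)
t=[P(q,.046) for q in [(296,163),(327,167.6),(324,189.4),(292.6,184.6)]]
print("top",np.mean(t,0)); 
for i in range(4): e=t[(i+1)%4]-t[i]; print(np.linalg.norm(e),np.degrees(np.arctan2(e[1],e[0])))
e=b-a;print(np.degrees(np.arctan2(e[1],e[0])))
print("plate outer w3",[H(P(q,.074)) for q in [(347,64),(430,65)]],"inner",[H(P(q,.074)) for q in [(348,44),(431,44)]])
E
```

```text
pocket [(np.float64(-145.3), np.float64(14.7)), (np.float64(-145.3), np.float64(-21.6)), (np.float64(-198.4), np.float64(-22.2)), (np.float64(-198.4), np.float64(14.3))] [0.57805811 0.04705262 0.03      ] (np.float64(-171.9), np.float64(-3.7))
plate outer [(np.float64(-224.5), np.float64(45.5)), (np.float64(-224.5), np.float64(-52.4))] inner [(np.float64(-202.5), np.float64(44.8)), (np.float64(-202.5), np.float64(-51.7))]
housing front edge [(np.float64(-99.4), np.float64(55.7)), (np.float64(-98.6), np.float64(-57.8))] key
window [(np.float64(-34.4), np.float64(32.6)), (np.float64(-34.4), np.float64(-37.1))]
caps [0.62465938 0.26139265 0.056     ] [0.60421588 0.25909093 0.056     ] [0.61443763 0.26024179 0.056     ]
top [0.6139886  0.26004034 0.046     ]
0.04348925542266446 -171.92778428308716
0.03142348948843241 99.32008064434393
0.04495872927160114 7.64298898202192
0.031089119521622504 -83.37259705542607
-173.5761573659944
plate outer w3 [(np.float64(-225.2), np.float64(46.1)), (np.float64(-226.3), np.float64(-52.4))] inner [(np.float64(-203.7), np.float64(45.5)), (np.float64(-203.7), np.float64(-51.3))]
```

Emit:
carry_out(
  moves=[
    [7, 10, -40, 0, 0, 0.14, 70],
    [7, 10, -80, 0, 0, 0.28, 70],
    [7, 10, -100, 0, 0, 0.42, 70],
    [7, 10, -100, 0, 0, 0.56, 70],
    [7, 10, -100, 0, 0, 0.7, 70],
  ],
)

```text
time_s: 6.1
tcp_pos: [0.6145, 0.2604, 0.1978]
eef_rot: [76.1, 89.9, -136.9]
contact_force: [0.5, -0.3, 0.7]
gripper_width: 0.0617
```

Emit:
carry_out(
  moves=[
    [0, 0, -40, 0, 0, 0.14, 70],
    [0, 0, -60, 0, 0, 0.28, 70],
    [0, 0, -80, 0, 0, 0.42, 70],
    [0, 0, -80, 0, 0, 0.56, 70],
    [0, 0, -80, 0, 0, 0.71, 70],
  ],
)

```text
time_s: 6.6
tcp_pos: [0.6145, 0.2604, 0.118]
eef_rot: [34.9, 89.9, -137.5]
contact_force: [-0.0, -0.5, 0.5]
gripper_width: 0.0613
```

Emit:
carry_out(
  moves=[
    [0, 0, 0, 0, 0, 0, 70],
    [0, 0, 0, 0, 0, 0, 70],
    [0, 0, 0, 0, 0, 0, 70],
    [0, 0, 0, 0, 0, 0, 70],
  ],
)

```text
time_s: 7.0
tcp_pos: [0.6146, 0.262, 0.1189]
eef_rot: [-144.6, 90.0, 42.6]
contact_force: [0.0, -0.2, -0.1]
gripper_width: 0.0611
```

```bash
python3 - <<'E'
from h import *
s=r.get_state(); print(s["tcp_pos"],s["eef_rot"],s["gripper_width"],s["contact_force"])
c,im=snap("wrist","w4"); print(proj(c,[.6142,.2601,.046]))
E
```

```text
[0.61459435 0.26195731 0.1189334 ] [-144.62261961   89.97389677   42.63981745] 0.06110228094954794 [ 0.01469905 -0.19666874 -0.06256815]
[317.76020532 209.38074211]
```

View pics/w4.png

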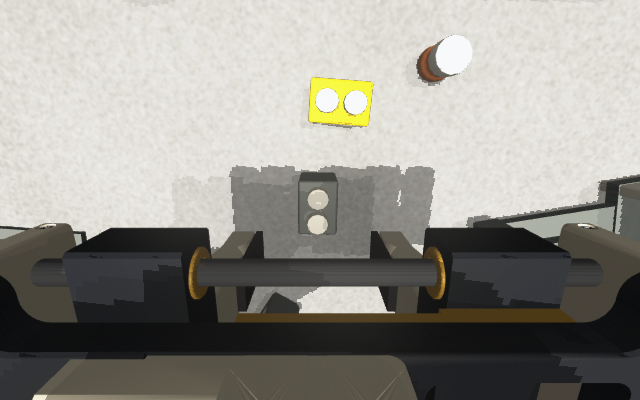

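Emit:
carry_out(
  moves=[
    [0, -2, -40, 0, 0, 0, 70],
    [0, -2, -75, 0, 0, 0, 70],
    [0, -2, -95, 0, 0, 0, 70],
    [0, -2, -102, 0, 0, 0, 70],
    [0, -2, -102, 0, 0, 0, 70],
  ],
)

```text
time_s: 7.55
tcp_pos: [0.6142, 0.2599, 0.0159]
eef_rot: [35.1, 89.9, -137.5]
contact_force: [-0.3, -0.7, 0.3]
gripper_width: 0.0615
```

Emit:
carry_out(
  moves=[
    [0, 0, 0, 0, 0, 0, 30],
    [0, 0, 0, 0, 0, 0, 20],
    [0, 0, 0, 0, 0, 0, 20],
    [0, 0, 0, 0, 0, 0, 20],
    [0, 0, 0, 0, 0, 0, 20],
  ],
  squeeze=12,
)

```text
time_s: 8.05
tcp_pos: [0.6148, 0.2604, 0.0174]
eef_rot: [-153.0, 89.9, 34.4]
contact_force: [-1.5, -0.2, 3.7]
gripper_width: 0.032
```

Emit:
carry_out(
  moves=[
    [0, 0, 0, 0, 0, 0, 20],
    [0, 0, 0, 0, 0, 0, 20],
    [0, 0, 0, 0, 0, 0, 20],
    [0, 0, 0, 0, 0, 0, 20],
    [0, 0, 0, 0, 0, 0, 20],
  ],
)

```text
time_s: 8.55
tcp_pos: [0.6148, 0.2604, 0.0174]
eef_rot: [-159.2, 89.9, 28.2]
contact_force: [-1.0, 0.0, 6.1]
gripper_width: 0.0318
```

Emit:
carry_out(
  moves=[
    [0, 0, 30, 0, 0, 0, 20],
    [0, 0, 70, 0, 0, 0, 20],
    [0, 0, 110, 0, 0, -0.1, 20],
    [0, -20, 140, 0, 0, -0.24, 20],
    [0, -50, 150, 0, 0, -0.38, 20],
  ],
)

```text
time_s: 9.05
tcp_pos: [0.616, 0.2116, 0.1704]
eef_rot: [-137.1, 89.7, 28.3]
contact_force: [0.6, -0.6, -0.6]
gripper_width: 0.0317
```

Emit:
carry_out(
  moves=[
    [-10, -35, 0, 0, 0, -0.14, 20],
    [-20, -70, 0, 0, 0, -0.28, 20],
    [-30, -105, 0, 0, 0, -0.42, 20],
    [-37, -140, 0, 0, 0, -0.56, 20],
    [-37, -163, 0, 0, 0, -0.7, 20],
  ],
)

```text
time_s: 9.55
tcp_pos: [0.576, 0.0451, 0.1666]
eef_rot: [53.3, 90.0, 178.4]
contact_force: [0.5, 0.2, -1.0]
gripper_width: 0.0317
```

Emit:
carry_out(
  moves=[
    [0, 0, 0, 0, 0, -0.14, 20],
    [0, 0, 0, 0, 0, -0.28, 20],
    [0, 0, 0, 0, 0, -0.33, 20],
    [0, 0, 0, 0, 0, -0.33, 20],
    [0, 0, 0, 0, 0, -0.33, 20],
  ],
)

```text
time_s: 10.05
tcp_pos: [0.5773, 0.0471, 0.1664]
eef_rot: [81.5, 90.0, -171.8]
contact_force: [1.0, -0.3, -0.2]
gripper_width: 0.0322
```

Emit:
carry_out(
  moves=[
    [0, 0, -20, 0, 0, 0, 20],
    [0, 0, -50, 0, 0, 0, 20],
    [0, 0, -50, 0, 0, 0, 20],
    [0, 0, -50, 0, 0, 0, 20],
    [0, 0, -50, 0, 0, 0, 20],
  ],
)

```text
time_s: 10.55
tcp_pos: [0.5784, 0.0474, 0.118]
eef_rot: [-98.7, 89.9, 8.0]
contact_force: [0.8, -0.2, -1.0]
gripper_width: 0.0323
```

```bash
python3 - <<'E'
from h import *
s=r.get_state(); print(s["tcp_pos"],s["eef_rot"],(s["eef_rot"][2]-s["eef_rot"][0]+90)%360,s["gripper_width"],s["contact_force"])
c,im=snap("wrist","w5"); np.savez("w5.npz",K=c[0],R=c[1],t=c[2])
cv2.imwrite("pics/w5c.png",cv2.resize(im[90:310,180:460],None,fx=2.5,fy=2.5,interpolation=cv2.INTER_CUBIC))
E
```

```text
[0.57842446 0.04742266 0.11803506] [-98.65864569  89.89827623   8.0124339 ] 196.67107959180407 0.03233487468760939 [ 0.75138614 -0.21228965 -0.96974966]
```

View pics/w5c.png

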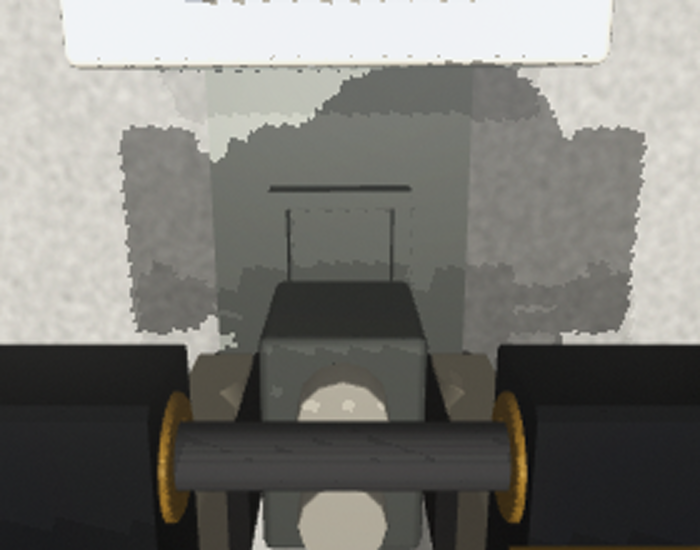

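```bash
python3 - <<'E'
from h import *
d=np.load("w5.npz"); c=(d["K"],d["R"],d["t"])
th=np.radians(-73.4); u=np.array([np.cos(th),np.sin(th)]); w=np.array([-u[1],u[0]]); o=np.array([.5784,.0474])
H=lambda uv,z:((ray(c,uv,z)[:2]-o)@np.array([u,w]).T*1e3).round(1)
print("pocket far corners",H((295.6,174),.03),H((337.6,174),.03))
print("carrier bottom",H((290.4,203),.1006),H((344,203),.1006)," top back",H((285.5,225.5),.1466),H((349.5,225.5),.1466))
E
```

```text
pocket far corners [26.6 17.3] [ 26.6 -17.9]
carrier bottom [21.6 15.7] [ 21.7 -17.3]  top back [24.1 13.9] [ 24.2 -15.7]
```

Emit:
carry_out(
  moves=[
    [0, 0, -30, 0, 0, 0, 20],
    [0, 0, -50, 0, 0, 0, 20],
    [0, 0, -62, 0, 0, 0, 20],
    [0, 0, -69, 0, 0, 0, 20],
    [0, 0, -73, 0, 0, 0, 20],
  ],
)

```text
time_s: 11.1
tcp_pos: [0.5779, 0.0473, 0.0439]
eef_rot: [-100.9, 90.0, 5.8]
contact_force: [0.0, 1.0, -1.1]
gripper_width: 0.0316
```

Emit:
carry_out(
  moves=[
    [0, 0, -2, 0, 0, 0, 20],
    [0, 0, -4, 0, 0, 0, 20],
    [0, 0, -6, 0, 0, 0, 20],
    [0, 0, -8, 0, 0, 0, 20],
    [0, 0, -8, 0, 0, 0, 20],
  ],
)

```text
time_s: 11.6
tcp_pos: [0.5776, 0.0472, 0.0356]
eef_rot: [-90.2, 90.0, 16.4]
contact_force: [0.4, -0.2, -0.7]
gripper_width: 0.0319
```

Emit:
carry_out(
  moves=[
    [0, 0, -1, 0, 0, 0, 20],
    [0, 0, -1, 0, 0, 0, 20],
    [0, 0, -1, 0, 0, 0, 20],
  ],
)

```text
time_s: 11.9
tcp_pos: [0.5777, 0.0472, 0.0353]
eef_rot: [-101.9, 90.0, 4.7]
contact_force: [-1.7, 0.6, 5.4]
gripper_width: 0.0319
```

Emit:
carry_out(
  moves=[
    [0, 0, 0, 0, 0, 0, 60],
    [0, 0, 0, 0, 0, 0, 60],
    [0, 0, 0, 0, 0, 0, 60],
    [0, 0, 0, 0, 0, 0, 60],
    [0, 0, 0, 0, 0, 0, 60],
  ],
)

```text
time_s: 12.4
tcp_pos: [0.5775, 0.0471, 0.0345]
eef_rot: [101.9, 90.0, -151.5]
contact_force: [-0.3, 0.3, -0.4]
gripper_width: 0.0522
```

Emit:
carry_out(
  moves=[
    [0, 0, 20, 0, 0, 0, 60],
    [0, 0, 50, 0, 0, 0, 60],
    [0, 0, 90, 0, 0, 0, 60],
    [0, 0, 130, 0, 0, 0, 60],
    [0, 0, 165, 0, 0, 0, 60],
  ],
)

```text
time_s: 12.9
tcp_pos: [0.5776, 0.0471, 0.2018]
eef_rot: [-93.0, 89.9, 13.6]
contact_force: [0.9, 0.1, 0.4]
gripper_width: 0.0524
```

Emit:
carry_out(
  moves=[
    [0, 0, 0, 0, 0, 0, 60],
    [0, 0, 0, 0, 0, 0, 60],
    [0, 0, 0, 0, 0, 0, 60],
  ],
)

```text
time_s: 13.2
tcp_pos: [0.5768, 0.047, 0.1986]
eef_rot: [82.3, 89.9, -171.1]
contact_force: [-0.0, 0.7, -0.6]
gripper_width: 0.0523
```

```bash
python3 - <<'E'
from h import *
s=r.get_state(); print(s["tcp_pos"],s["gripper_width"],s["contact_force"])
c,im=snap("wrist","w6"); np.savez("w6.npz",K=c[0],R=c[1],t=c[2])
cv2.imwrite("pics/w6c.png",cv2.resize(im[90:310,180:460],None,fx=2.5,fy=2.5,interpolation=cv2.INTER_CUBIC))
th=np.radians(-73.4); u=np.array([np.cos(th),np.sin(th)]);w=np.array([-u[1],u[0]])
o=np.array([.578,.047])
for z in(.064,):
  print([((proj(c,[*(o+a*u+b*w),z])-[180,90])*2.5).round(0) for a,b in((23,16),(23,-16),(-23,-16),(-23,16))])
print([((proj(c,[*(o+a*u+b*w),.074])-[180,90])*2.5).round(0) for a,b in((10,0),(-10,0))])
E
```

```text
[0.57675923 0.04700495 0.19860427] 0.05233605521853515 [-0.00157703  0.66761359 -0.55188375]
[array([2369., 3087.]), array([-1703.,  3103.]), array([2179., 2823.]), array([-1511.,  2836.])]
[array([ 340., 3286.]), array([ 339., 2690.])]
```

View pics/w6c.png

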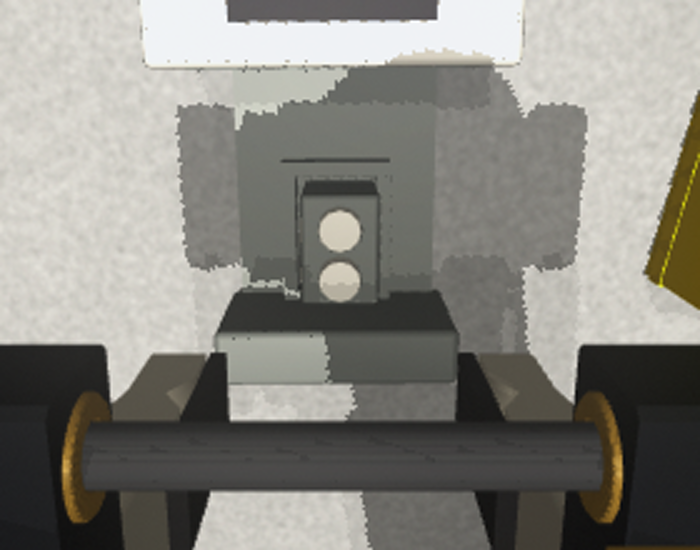

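Emit:
carry_out(
  moves=[
    [-14, 48, 0, 0, 0, 0, 0],
    [-26, 91, 0, 0, 0, 0, 0],
    [-26, 91, -20, 0, 0, 0, 0],
    [-26, 91, -60, 0, 0, 0, 0],
    [-26, 91, -100, 0, 0, 0, 0],
  ],
)

```text
time_s: 13.75
tcp_pos: [0.5511, 0.1387, 0.098]
eef_rot: [-49.6, 90.0, 57.1]
contact_force: [0.0, 0.6, -1.0]
gripper_width: 0.0182
```

Emit:
carry_out(
  moves=[
    [0, 0, -30, 0, 0, 0, 0],
    [0, 0, -48, 0, 0, 0, 0],
    [0, 0, -55, 0, 0, 0, 0],
    [0, 0, -55, 0, 0, 0, 0],
    [0, 0, -55, 0, 0, 0, 0],
  ],
)

```text
time_s: 14.25
tcp_pos: [0.5519, 0.1383, 0.0451]
eef_rot: [-109.5, 90.0, -2.8]
contact_force: [-0.3, -0.1, -1.1]
gripper_width: 0.0005
```

```bash
python3 - <<'E'
from h import *
s=r.get_state(); print(s["tcp_pos"],(s["eef_rot"][2]-s["eef_rot"][0]+90)%360,s["gripper_width"],s["contact_force"])
d=np.load("w6.npz"); c=(d["K"],d["R"],d["t"])
th=np.radians(-73.4); u=np.array([np.cos(th),np.sin(th)]);w=np.array([-u[1],u[0]]); o=np.array([.578,.047])
f=lambda x,y:np.array([x/2.5+180,y/2.5+90])
for z in (.064,.070):
  print(z,[((ray(c,f(*q),z)[:2]-o)@np.array([u,w]).T*1e3).round(1) for q in((303,194),(378,194),(302,302),(379,302))])
a,b=[ray(c,f(*q),.074)[:2] for q in((340,231),(340,281))]
print(((a+b)/2-o)@np.array([u,w]).T, np.linalg.norm(a-b))
E
```

```text
[0.55188657 0.13828836 0.04511962] 196.6294916312763 0.0005281915464994848 [-0.34782671 -0.07252465 -1.05067042]
0.064 [array([24. , 13.4]), array([ 24. , -16.4]), array([-21. ,  14.4]), array([-21. , -17.4])]
0.07 [array([24.9, 13.1]), array([ 25. , -16.1]), array([-19.1,  14.1]), array([-19.1, -17.1])]
[ 0.00101788 -0.00131177] 0.02020866905132724
```

Emit:
carry_out(
  moves=[
    [2, -8, 0, 0, 0, 0, 0],
    [5, -16, 0, 0, 0, 0, 0],
    [6, -21, 0, 0, 0, 0, 0],
    [7, -24, 0, 0, 0, 0, 0],
    [7, -24, 0, 0, 0, 0, 0],
  ],
)

```text
time_s: 14.75
tcp_pos: [0.5587, 0.1135, 0.0449]
eef_rot: [-74.3, 90.0, 32.3]
contact_force: [0.2, -0.3, -0.6]
gripper_width: 0.0005
```

Emit:
carry_out(
  moves=[
    [0.6, -1.9, 0, 0, 0, 0, 0],
    [1.1, -3.8, 0, 0, 0, 0, 0],
    [1.7, -5.7, 0, 0, 0, 0, 0],
  ],
)

```text
time_s: 15.05
tcp_pos: [0.5601, 0.1089, 0.0446]
eef_rot: [-13.4, 90.0, 93.2]
contact_force: [-2.9, 3.6, 2.2]
gripper_width: 0.0003
```

Emit:
carry_out(
  moves=[
    [0.6, -1.9, 0, 0, 0, 0, 0],
    [1.1, -3.8, 0, 0, 0, 0, 0],
    [1.7, -5.7, 0, 0, 0, 0, 0],
  ],
)

```text
time_s: 15.35
tcp_pos: [0.5618, 0.1034, 0.0447]
eef_rot: [-22.1, 90.0, 84.5]
contact_force: [-2.2, 3.8, 0.4]
gripper_width: 0.0004
```

Emit:
carry_out(
  moves=[
    [0.9, -2.9, 0, 0, 0, 0, 0],
    [1.7, -5.8, 0, 0, 0, 0, 0],
    [2.6, -8.6, 0, 0, 0, 0, 0],
    [3.4, -11.5, 0, 0, 0, 0, 0],
    [4.3, -14.4, 0, 0, 0, 0, 0],
  ],
)

```text
time_s: 15.85
tcp_pos: [0.5662, 0.0891, 0.0447]
eef_rot: [-26.1, 90.0, 80.5]
contact_force: [-2.5, 5.1, 2.0]
gripper_width: 0.0001
```

Emit:
carry_out(
  moves=[
    [0.9, -2.9, 0, 0, 0, 0, 0],
    [1.7, -5.8, 0, 0, 0, 0, 0],
    [2.6, -8.6, 0, 0, 0, 0, 0],
    [3.4, -11.5, 0, 0, 0, 0, 0],
    [4.3, -14.4, 0, 0, 0, 0, 0],
  ],
)

```text
time_s: 16.35
tcp_pos: [0.5705, 0.0747, 0.0447]
eef_rot: [-34.0, 89.9, 72.7]
contact_force: [-3.0, 5.4, 1.1]
gripper_width: 0.0006
```

Emit:
carry_out(
  moves=[
    [0.9, -2.9, 0, 0, 0, 0, 0],
    [1.7, -5.8, 0, 0, 0, 0, 0],
    [2.6, -8.6, 0, 0, 0, 0, 0],
    [3.4, -11.5, 0, 0, 0, 0, 0],
    [4.3, -14.4, 0, 0, 0, 0, 0],
  ],
)

```text
time_s: 16.85
tcp_pos: [0.5749, 0.0604, 0.0447]
eef_rot: [-41.9, 89.9, 64.8]
contact_force: [-2.2, 4.9, 1.7]
gripper_width: 0.0005
```

Emit:
carry_out(
  moves=[
    [0.9, -2.9, 0, 0, 0, 0, 0],
    [1.7, -5.8, 0, 0, 0, 0, 0],
    [2.6, -8.6, 0, 0, 0, 0, 0],
    [3.4, -11.5, 0, 0, 0, 0, 0],
    [4.3, -14.4, 0, 0, 0, 0, 0],
  ],
)

```text
time_s: 17.35
tcp_pos: [0.5793, 0.0461, 0.0447]
eef_rot: [-43.9, 89.9, 62.8]
contact_force: [-1.2, 5.7, 0.3]
gripper_width: 0.0004
```

Emit:
carry_out(
  moves=[
    [0.7, -2.4, 0, 0, 0, 0, 0],
    [1.3, -4.4, 0, 0, 0, 0, 0],
    [1.9, -6.3, 0, 0, 0, 0, 0],
    [2.4, -8.2, 0, 0, 0, 0, 0],
    [2.9, -9.6, 0, 0, 0, 0, 0],
  ],
)

```text
time_s: 17.85
tcp_pos: [0.5823, 0.0365, 0.0447]
eef_rot: [-51.6, 89.9, 55.0]
contact_force: [-1.2, 5.6, 1.3]
gripper_width: 0.0001
```

Emit:
carry_out(
  moves=[
    [0.3, -1, 0, 0, 0, 0, 0],
    [0.6, -1.9, 0, 0, 0, 0, 0],
    [0.9, -2.9, 0, 0, 0, 0, 0],
    [1.1, -3.8, 0, 0, 0, 0, 0],
    [1.4, -4.8, 0, 0, 0, 0, 0],
  ],
)

```text
time_s: 18.35
tcp_pos: [0.5837, 0.0317, 0.0447]
eef_rot: [-55.8, 89.9, 50.9]
contact_force: [-1.4, 5.9, 0.2]
gripper_width: 0.0004
```

Emit:
carry_out(
  moves=[
    [0.3, -1, 0, 0, 0, 0, 0],
    [0.6, -1.9, 0, 0, 0, 0, 0],
    [0.9, -2.9, 0, 0, 0, 0, 0],
  ],
)

```text
time_s: 18.65
tcp_pos: [0.5846, 0.0288, 0.0447]
eef_rot: [-54.7, 89.9, 51.9]
contact_force: [-0.5, 4.9, 1.3]
gripper_width: 0.0006
```

Emit:
carry_out(
  moves=[
    [0.3, -1, 0, 0, 0, 0, 0],
    [0.6, -1.9, 0, 0, 0, 0, 0],
    [0.9, -2.9, 0, 0, 0, 0, 0],
  ],
)

```text
time_s: 18.95
tcp_pos: [0.5854, 0.0261, 0.0446]
eef_rot: [-44.3, 89.9, 62.4]
contact_force: [-2.2, 9.2, 1.0]
gripper_width: 0.0007
```

Emit:
carry_out(
  moves=[
    [0.15, -0.5, 0, 0, 0, 0, 0],
    [0.3, -1, 0, 0, 0, 0, 0],
  ],
)

```text
time_s: 19.15
tcp_pos: [0.5857, 0.0253, 0.0447]
eef_rot: [-40.6, 89.9, 66.0]
contact_force: [-3.2, 8.2, 1.9]
gripper_width: 0.0004
```

Emit:
carry_out(
  moves=[
    [0.15, -0.5, 0, 0, 0, 0, 0],
    [0.3, -1, 0, 0, 0, 0, 0],
  ],
)

```text
time_s: 19.35
tcp_pos: [0.586, 0.0244, 0.0447]
eef_rot: [-40.6, 89.9, 66.1]
contact_force: [-2.9, 9.5, 1.1]
gripper_width: 0.0002
```

Emit:
carry_out(
  moves=[
    [0.15, -0.5, 0, 0, 0, 0, 0],
    [0.3, -1, 0, 0, 0, 0, 0],
  ],
)

```text
time_s: 19.55
tcp_pos: [0.5862, 0.0235, 0.0447]
eef_rot: [-38.8, 89.9, 67.9]
contact_force: [-1.8, 9.6, 1.8]
gripper_width: 0.0005
```

Emit:
carry_out(
  moves=[
    [0.15, -0.5, 0, 0, 0, 0, 0],
    [0.3, -1, 0, 0, 0, 0, 0],
  ],
)

```text
time_s: 19.75
tcp_pos: [0.5865, 0.0226, 0.0447]
eef_rot: [-37.0, 89.9, 69.7]
contact_force: [-2.5, 10.8, 1.9]
gripper_width: 0.0005
```

Emit:
carry_out(
  moves=[
    [0.15, -0.5, 0, 0, 0, 0, 0],
    [0.3, -1, 0, 0, 0, 0, 0],
  ],
)

```text
time_s: 19.95
tcp_pos: [0.5868, 0.0216, 0.0447]
eef_rot: [-37.0, 89.9, 69.6]
contact_force: [-3.3, 10.4, 0.9]
gripper_width: 0.0004
```

Emit:
carry_out(
  moves=[
    [0.15, -0.5, 0, 0, 0, 0, 0],
    [0.3, -1, 0, 0, 0, 0, 0],
  ],
)

```text
time_s: 20.15
tcp_pos: [0.5871, 0.0207, 0.0447]
eef_rot: [-35.7, 89.9, 70.9]
contact_force: [-3.3, 10.1, 3.5]
gripper_width: 0.0004
```

Emit:
carry_out(
  moves=[
    [0.15, -0.5, 0, 0, 0, 0, 0],
    [0.3, -1, 0, 0, 0, 0, 0],
  ],
)

```text
time_s: 20.35
tcp_pos: [0.5874, 0.0197, 0.0447]
eef_rot: [-34.5, 89.9, 72.1]
contact_force: [-3.5, 10.8, 2.2]
gripper_width: 0.0006
```

Emit:
carry_out(
  moves=[
    [0.15, -0.5, 0, 0, 0, 0, 0],
    [0.3, -1, 0, 0, 0, 0, 0],
  ],
)

```text
time_s: 20.55
tcp_pos: [0.5877, 0.0188, 0.0447]
eef_rot: [-35.4, 89.9, 71.2]
contact_force: [-3.0, 10.2, 1.2]
gripper_width: 0.0007
```

Emit:
carry_out(
  moves=[
    [0.15, -0.5, 0, 0, 0, 0, 0],
    [0.3, -1, 0, 0, 0, 0, 0],
  ],
)

```text
time_s: 20.75
tcp_pos: [0.5881, 0.0174, 0.0447]
eef_rot: [-44.1, 89.9, 62.5]
contact_force: [-1.9, 7.6, -0.7]
gripper_width: 0.0006
```

Emit:
carry_out(
  moves=[
    [0.15, -0.5, 0, 0, 0, 0, 0],
  ],
)

```text
time_s: 20.85
tcp_pos: [0.5883, 0.0168, 0.0447]
eef_rot: [-46.2, 89.9, 60.5]
contact_force: [-1.6, 7.3, 0.8]
gripper_width: 0.0004
```

Emit:
carry_out(
  moves=[
    [0.15, -0.5, 0, 0, 0, 0, 0],
  ],
)

```text
time_s: 20.95
tcp_pos: [0.5885, 0.0162, 0.0447]
eef_rot: [-48.8, 89.9, 57.9]
contact_force: [-0.6, 6.7, 0.3]
gripper_width: 0.0011
```

Emit:
carry_out(
  moves=[
    [0.15, -0.5, 0, 0, 0, 0, 0],
  ],
)

```text
time_s: 21.05
tcp_pos: [0.5887, 0.0155, 0.0447]
eef_rot: [-53.1, 89.9, 53.6]
contact_force: [-0.8, 4.5, 0.5]
gripper_width: 0.0002
```

Emit:
carry_out(
  moves=[
    [0.15, -0.5, 0, 0, 0, 0, 0],
  ],
)

```text
time_s: 21.15
tcp_pos: [0.5889, 0.0148, 0.0447]
eef_rot: [-62.6, 89.9, 44.1]
contact_force: [-0.1, 3.3, -0.9]
gripper_width: 0.0002
```

Emit:
carry_out(
  moves=[
    [0.15, -0.5, 0, 0, 0, 0, 0],
  ],
)

```text
time_s: 21.25
tcp_pos: [0.5891, 0.0141, 0.0447]
eef_rot: [-69.3, 89.9, 37.4]
contact_force: [-0.2, 5.2, 0.3]
gripper_width: 0.0004
```

Emit:
carry_out(
  moves=[
    [0.05, -0.2, 0, 0, 0, 0, 0],
    [0.05, -0.2, 0, 0, 0, 0, 0],
  ],
)

```text
time_s: 21.45
tcp_pos: [0.5891, 0.0139, 0.0447]
eef_rot: [-69.3, 89.9, 37.3]
contact_force: [0.4, 5.7, -0.9]
gripper_width: 0.0003
```

Emit:
carry_out(
  moves=[
    [0.1, -0.4, 0, 0, 0, 0, 0],
  ],
)

```text
time_s: 21.55
tcp_pos: [0.5893, 0.0135, 0.0447]
eef_rot: [-68.9, 89.9, 37.7]
contact_force: [0.2, 5.1, 0.3]
gripper_width: 0.0006
```

Emit:
carry_out(
  moves=[
    [0.15, -0.5, 0, 0, 0, 0, 0],
    [0.15, -0.5, 0, 0, 0, 0, 0],
  ],
)

```text
time_s: 21.75
tcp_pos: [0.5894, 0.013, 0.0447]
eef_rot: [-70.2, 89.9, 36.4]
contact_force: [1.5, 5.7, -0.3]
gripper_width: 0.0001
```

Emit:
carry_out(
  moves=[
    [0.1, -0.4, 0, 0, 0, 0, 0],
    [0.1, -0.4, 0, 0, 0, 0, 0],
  ],
)

```text
time_s: 21.95
tcp_pos: [0.5895, 0.0127, 0.0447]
eef_rot: [-67.1, 89.9, 39.5]
contact_force: [0.4, 6.4, -0.5]
gripper_width: 0.0002
```

Emit:
carry_out(
  moves=[
    [0.1, -0.4, 0, 0, 0, 0, 0],
    [0.1, -0.4, 0, 0, 0, 0, 0],
  ],
)

```text
time_s: 22.15
tcp_pos: [0.5895, 0.0126, 0.0447]
eef_rot: [-55.5, 89.9, 51.2]
contact_force: [-1.1, 7.9, -0.6]
gripper_width: 0.0005
```

Emit:
carry_out(
  moves=[
    [-0.3, 1, 0, 0, 0, 0, 0],
    [-0.6, 2, 0, 0, 0, 0, 0],
    [-0.9, 3, 0, 0, 0, 0, 0],
    [-1.2, 4, 0, 0, 0, 0, 0],
    [-1.2, 4, 0, 0, 0, 0, 0],
  ],
)

```text
time_s: 22.65
tcp_pos: [0.5874, 0.0151, 0.0445]
eef_rot: [106.4, 89.9, -147.0]
contact_force: [0.6, -0.9, -0.5]
gripper_width: 0.0004
```

Emit:
carry_out(
  moves=[
    [-3, 10, 0, 0, 0, 0, 0],
    [-8, 28, 0, 0, 0, 0, 0],
    [-14, 48, 0, 0, 0, 0, 0],
    [-18, 62, 20, 0, 0, 0, 0],
    [-22, 75, 60, 0, 0, 0, 0],
  ],
)

```text
time_s: 23.15
tcp_pos: [0.5632, 0.0906, 0.1024]
eef_rot: [97.4, 89.6, -156.0]
contact_force: [0.5, 0.8, -0.8]
gripper_width: 0.0005
```

Emit:
carry_out(
  moves=[
    [0, 30, 40, 0, 0, 0, 0],
    [0, 60, 80, 0, 0, 0, 0],
    [0, 90, 120, 0, 0, 0, 0],
    [0, 110, 120, 0, 0, 0, 0],
    [0, 110, 120, 0, 0, 0, 0],
  ],
)

```text
time_s: 23.65
tcp_pos: [0.566, 0.2033, 0.2258]
eef_rot: [-65.0, 89.8, 41.7]
contact_force: [-0.1, -0.3, -1.1]
gripper_width: 0.0004
```

```bash
python3 - <<'E'
from h import *
s=r.get_state(); print(s["tcp_pos"],s["contact_force"])
c,im=snap("scene","s7"); c2,t=snap("wrist","w7")
o=np.zeros((600,800,3),np.uint8)
o[:360,:540]=cv2.resize(im[170:350,180:450],None,fx=2,fy=2)
o[360:,:480]=cv2.resize(t,(480,300))[:240]
cv2.imwrite("pics/f.png",o)
E
```

```text
[0.56598013 0.20333414 0.22575444] [-0.12777515 -0.2714707  -1.07871478]
```

View pics/f.png

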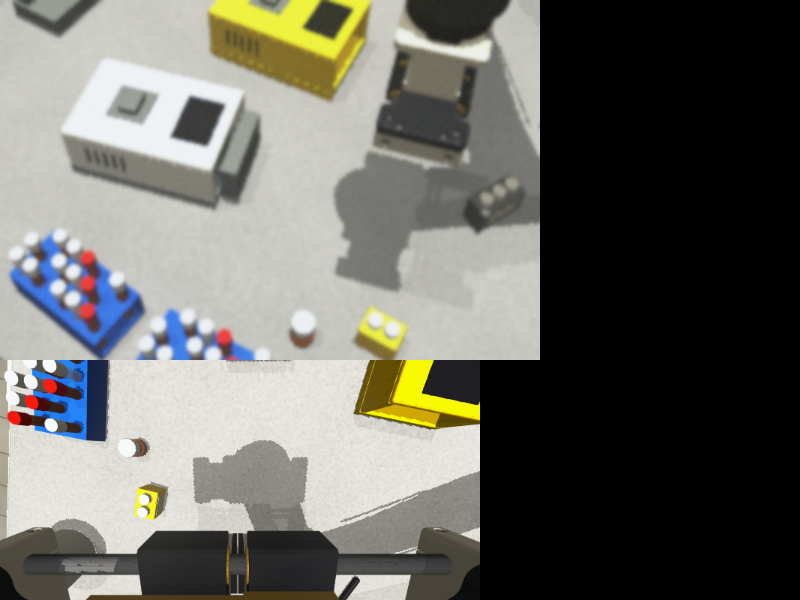

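The tray is shut and stayed shut after the arm backed off, and the key is up again. The bystanders in view are where they were. Handing in.

```bash
python3 - <<'E'
from h import *
a=cv2.imread("pics/s7.png")[225:290,280:325]; b=cv2.imread("pics/scene0.png")[225:290,280:325]
print("diff vs start at tray",(cv2.absdiff(a,b).max(2)>50).sum())
print(r.close_job())
E
```

```text
diff vs start at tray 0
the job is handed in; nothing more can be done
None
```

The job is done and handed in at about 24 s. I pressed the key until the tray popped out, set the two-vial carrier down in the pocket, and pushed the tray home until it clicked.

- **Carrier in the pocket:** the gripper met the pocket floor at the expected height, with about 5 N, before I let go. The picture afterwards showed the carrier about 1 mm off the pocket's centre and the right size for being fully down. Once the tray was shut it could not be seen, so its final pose inside the loader is not checked directly.
- **Push:** the force rose to about 11 N, fell to about 3 N at the click, then climbed to about 8 N on the stop. These are readings at the end of each move, so brief peaks in between were not seen, but none came near 16 N. When I backed off, the force went to zero and the tray did not follow.
- **Final pictures:** the tray area in the scene picture matches the one at the start, with no pixels differing by more than the threshold. The key is back up and the arm is clear. The bystanders in view look undisturbed. I did not measure their positions, and the reagent bottle and tip tray were outside the final crop, apart perhaps from a corner of the tip tray.

No check failed or disagreed, apart from a small estimate error in the loader's centre: about 3.5 mm sideways between two views. I placed the carrier by the pocket's own measured edges instead.

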